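# Clear the way and open the butter dish

## Robot

A 6-joint arm with a two-finger parallel gripper is mounted at the origin on the work surface. World frame = base frame: x ahead of the robot, y to its left, z up, the work surface at z = 0. Lengths are in m, angles in rad, forces in N, time in s.
With the tool pointing down it reaches from about 0.375 to 0.9 m from the base axis. Payload 3.1 kg.
Tool frame: the origin (TCP) lies midway between the tips of the shut fingers; the grasp point (between the pads) lies 19 mm behind it; z points along the fingers, y is the line along which they close (so a half turn about z gives the same grasp; the last joint's range is limited). The gripper opens to 87 mm and grips with 3 to 60 N. Pads are 19 mm wide; open, the fingers measure 117 mm over their backs; the gripper's body (75 mm by 190 mm) begins 51 mm behind the grasp point.
Start: joints at [1.022, 0.527, 1.433, -0, 1.181, -0.178], TCP at [0.226, 0.583, 0.194] pointing down, gripper open.
Joint ranges: [-3.08, 3.08], [-0.75, 2.2], [0.22, 2.44], [-1.43, 4.57], [0, 2.65], [-2.85, 2.85]. Speed limits (rad/s): [2.79, 2.79, 3.14, 3.14, 3.14, 3.14].

## Interface

Orientations are given as a unit quaternion [x, y, z, w].
In Python, from rig import robot gives the robot as it stands. The module is installed in compiled form; this text tells all that it offers.
- The arm moves only by the tool play_rows, never from a script. Its arguments are lists of equal length, an entry for each row: "gripper": the closure, from -1 (fully open) to 1 (shut); "delta_pos": the shift along the tool's x, y, z in cm, a list of three; "turn": the turn, a rotation vector about the tool's x, y, z in rad, a list of three. A call has 1 to 12 rows; each row is the pose to reach, as a shift and turn from the pose commanded when the call began, along the tool's axes at that moment; what a row does not reach only later rows make up. A row lasts 1/8 s, in which the tool goes at most 62.5 mm and 10.7 degrees, less where a joint would pass 70% of its speed; a pose out of reach is approached as far as the arm can. A call with a gripper value outside its range is refused whole. The fingers move at their own pace and stop on an object; "squeeze" is the grip in N (left out, the last holds). Time passes only in rows, so rows that repeat a pose let the fingers close. It gives the time, the measured TCP pose, the force, the opening and the grip force at its end, in the units of the state.
- robot.get_obs(): the state, without advancing time (a new reading comes with each control period).
- robot.camera(name): name is "side" or "top"; returns a dict with "color" (420x560x3 uint8, red, green, blue), "vfov" (degrees; the focal length in pixels is half the picture's height over the tangent of half this angle, whatever the lens; pixels are square), "cx", "cy" (the principal point, pixels), "R" (3x3) and "t" (3): a world point X has camera coordinates R X + t. Camera axes: x right, y down, z forward; pixel columns grow to the right and rows downward; lengths in m; the calibration is good to about 2 mm. A picture is of the moment at which its call begins. There is no depth.
- robot.hand_in(): hands the job in; it is judged then, once.
The state is a dict: "time": time; "q": joint angles; "joint_velocities": joint speeds; "joint_torque": joint torques, N m; "position": TCP position; "tool_rot": TCP orientation; "ft_force": force on the tool from outside, world axes, zero at the start; "moment": the same for the moment, N m; "grip_width": finger opening in m; "grip_force": force on a finger pad.
Only numpy, scipy, OpenCV 4.12 (cv2) and the standard library are available. Lean on these libraries where they do the work, as an engineer would, in place of code of your own. Each camera call takes 0.05 s, during which the arm holds its last target. There are 200 camera calls.

## Task

One of the three small containers (tall jam jar, short jam jar, steel shaker) stands right behind the butter dish, where its hinged lid would hit it when swung open. Move just that one onto the middle of the green saucer, setting it down upright rather than dropping it, and then open the butter dish lid fully, back to its stop, so that it stays open. Leave the two other containers and everything else on the shelf where they are.

Things in the scene. Friction and masses are not known exactly. Their poses are not given: they have to be found in the camera images.
- jar_tall: Tall closed jam jar, dark red contents, gold screw lid; a cylinder 60 mm in diameter, 100 mm tall (lid 58 mm in diameter, top 15 mm), 0.2 to 0.4 kg. Origin: centre of its underside, z up.
- jar_short: Short closed jam jar of the same look; a cylinder 64 mm in diameter, 66 mm tall (lid 62 mm in diameter, top 15 mm). Origin: centre of its underside, z up.
- shaker: Plain steel shaker, a cylinder 50 mm in diameter and 85 mm tall, darker top (upper 19 mm, tapering over the last 7 mm). Origin: centre of its underside, z up.
- saucer: Green ceramic saucer, loose, 160 mm across the rim, rim 17 mm high, flat inner floor about 100 mm across, 6 mm above the origin. Origin: centre of its underside, z up.
- dish: Round steel butter dish fixed to the shelf: base 132 mm in diameter, 18 mm high; domed lid 114 mm in diameter, top 73 mm above the shelf. Origin: centre of its underside, z up; x points to its back, where the hinge is; the grip bar is at the front (-x). Fully open the lid fills x = 62 to 140 mm behind the centre, 57 mm either side. Other containers stand beside it (+y, -y).
- lid (a joint): Angle of the butter dish lid: 0 closed, growing as it opens, stop at 1.9 rad. It starts closed or slightly ajar. The hinge is stiff: the lid stays where it is left.
- lid_hinge (a point): Point on the lid's hinge axis, mid-length, 62 mm behind the dish's centre and 22 mm above the shelf; the axis runs along the dish's y.
- lid_bar (a point): Centre of the lid's grip, moving with the lid: a round steel crossbar 14 mm thick, 24 mm long, parallel to the hinge axis, at the end of a flat tongue (12 x 6 mm) sticking 38 mm out from the front of the dome. With the lid closed: 152 mm in front of the hinge axis, 24 mm above it (46 mm above the shelf). Its two flat ends can be pinched from above.
- toast_rack: Black plastic toast rack with two slices of toast, 160 x 86 x 90 mm; bystander. Origin: centre of its underside.
- mug: White mug, 80 mm across, 92 mm tall, handle on its +y side; bystander. Origin: centre of its underside.
- egg_cup: Wooden egg cup, 50 mm across, 56 mm tall; bystander. Origin: centre of its underside.
There are look-alikes about, which are no part of the job. There is more than one size of the shaker; the job needs the largest.

How it is judged:
By the outcome, as a careful person would: the job done as asked, in the order asked, and still so for the second after the job is handed in, with the robot touching nothing.
It also fails if it takes over 53 s, if anything falls off the work surface, if the arm or the gripper's body presses on something with over 40 N, if the wrist force passes 120 N, or if a joint passes its speed limit or range.

## Working session

There is one attempt and no reset: what is moved stays moved. The work goes in short steps, Python scripts to look and compute and a tool call to move; the robot and the scene stay as the last step left them, time stands still between calls to the robot, and variables do not carry over. Pictures are saved under pics/ and viewed, at most 10 in all, crops included, and the job is handed in when it is done.

Besides the shell and the picture viewer there is one more tool, called after "Call:" as name(argument=value, ...) on one line, values as JSON. play_rows: Moves the arm, as the interface text tells. Its arguments: {"type":"object","properties":{"gripper":{"type":"array","items":{"type":"number"}},"delta_pos":{"type":"array","items":{"type":"array","items":{"type":"number"}}},"turn":{"type":"array","items":{"type":"array","items":{"type":"number"}}},"squeeze":{"type":"number"}},"required":["gripper","delta_pos","turn"]}

```bash
mkdir -p pics
python3 - <<'E'
from rig import robot
import cv2,pickle
for n in("side","top"):
    c=robot.camera(n); pickle.dump(c,open(n+".pkl","wb"))
    cv2.imwrite(f"pics/{n}0.png",cv2.cvtColor(c["color"],cv2.COLOR_RGB2BGR)); print(n,c["vfov"],c["cx"],c["cy"],c["R"].round(3).tolist(),c["t"].round(3))
o=robot.get_obs();print(o)
E
```

```text
side 52.43503894012718 283.81366857815317 209.62786523231958 [[-0.983, -0.182, -0.019], [-0.108, 0.659, -0.744], [0.148, -0.729, -0.668]] [0.537 0.109 0.948]
top 44.51812771115671 289.44667848722514 214.7075299667842 [[-0.005, -1.0, 0.016], [-0.998, 0.004, -0.064], [0.064, -0.016, -0.998]] [-1.000e-03  5.600e-01  1.116e+00]
{'time': 0.1, 'q': array([ 1.02150226e+00,  5.28404131e-01,  1.43377067e+00,  1.35907457e-05,
        1.18140466e+00, -1.78511579e-01]), 'joint_velocities': array([ 0.00099935, -0.00325105, -0.00400037,  0.00122969,  0.00138319,
       -0.00028274]), 'joint_torque': array([-4.91424216e-04, -4.40985525e+01, -1.77150893e+01,  6.34251977e-02,
        5.33650559e-02, -5.44025318e-05]), 'position': array([0.22606146, 0.58191739, 0.19335166]), 'tool_rot': array([ 1.84333536e-01,  9.82863246e-01, -9.26115132e-04, -3.59449483e-04]), 'ft_force': array([-0.26664052,  0.42736929,  0.07922278]), 'moment': array([0.01194579, 0.01608053, 0.04351441]), 'grip_force': 0.0, 'grip_width': 0.08684717351728005}
```

View pics/side0.png

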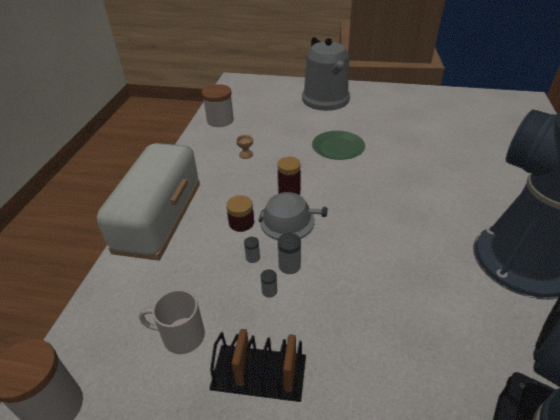

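View pics/top0.png

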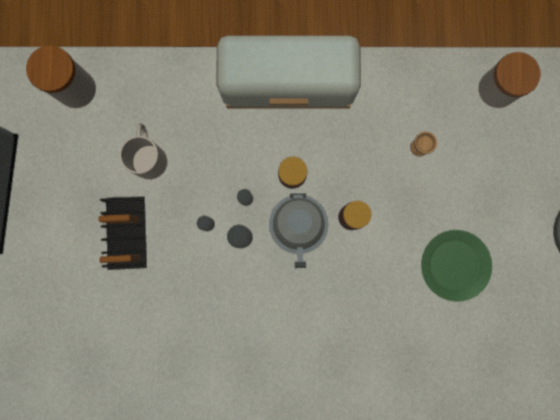

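The short jar (top view 293,171; side 240,213) stands behind the dish (298,223), on the side away from the grip bar (300,265). The tall jar (357,214) and large shaker (239,236) are beside it. The saucer is at (456,265).

```bash
cat > h.py <<'E'
import numpy as np,cv2
def ray(c,p):
    f=c["color"].shape[0]/2/np.tan(np.radians(c["vfov"])/2)
    R,t=np.array(c["R"]),np.array(c["t"])
    return -R.T@t, R.T@np.array([(p[0]-c["cx"])/f,(p[1]-c["cy"])/f,1.])
def plane(c,p,z):
    o,d=ray(c,p); return o+d*(z-o[2])/d[2]
def tri(c1,p1,c2,p2):
    (a,u),(b,v)=ray(c1,p1),ray(c2,p2)
    s=np.linalg.lstsq(np.c_[u,-v],b-a,rcond=None)[0]
    A,B=a+s[0]*u,b+s[1]*v
    return (A+B)/2,np.linalg.norm(A-B)
def blobs(c,lo,hi,box,amin=30):
    h=cv2.cvtColor(c["color"],cv2.COLOR_RGB2HSV); m=cv2.inRange(h,lo,hi)
    k=np.zeros_like(m);x0,y0,x1,y1=box;k[y0:y1,x0:x1]=m[y0:y1,x0:x1]
    cs=cv2.findContours(k,cv2.RETR_EXTERNAL,cv2.CHAIN_APPROX_NONE)[0]
    return [(cv2.fitEllipse(q),cv2.boundingRect(q),cv2.contourArea(q)) for q in cs if cv2.contourArea(q)>amin]
E
python3 - <<'E'
import pickle,cv2
from h import *
s,t=[pickle.load(open(n+".pkl","rb")) for n in("side","top")]
G=((12,120,60),(28,255,255));N=((45,70,30),(85,255,255))
for nm,c,col,box in(("short side",s,G,(220,185,265,225)),("tall side",s,G,(270,150,310,180)),("short top",t,G,(270,150,315,195)),("tall top",t,G,(335,195,380,235)),("sauc side",s,N,(300,120,380,170)),("sauc top",t,N,(410,220,500,310))):
    for b in blobs(c,*col,box): print(nm,b)
a=cv2.resize(s["color"][180:260,215:345],None,fx=6,fy=6,interpolation=2)[:,:,::-1]
b=cv2.resize(t["color"][150:280,250:350],None,fx=6,fy=6,interpolation=2)[:,:,::-1]
a=cv2.convertScaleAbs(a,alpha=1.7);b=cv2.convertScaleAbs(b,alpha=1.7)
for i in range(13):cv2.putText(a,str(215+10*i),(60*i,10),0,.35,(0,0,255));cv2.line(a,(60*i,0),(60*i,5),(0,0,255))
cv2.imwrite("pics/s1.png",a);cv2.imwrite("pics/t1.png",b[:600])
cv2.imwrite("pics/t1.png",b[120:720])
E
```

```text
short side (((239.15550231933594, 205.7821044921875), (19.550474166870117, 24.64618492126465), 83.83084106445312), (227, 196, 25, 20), 375.0)
tall side (((288.4796447753906, 165.4217529296875), (16.191879272460938, 21.268352508544922), 89.10855865478516), (278, 157, 22, 17), 267.0)
short top (((292.27496337890625, 171.11557006835938), (27.068647384643555, 28.3978214263916), 16.721046447753906), (279, 157, 28, 29), 602.5)
tall top (((356.3184814453125, 214.41163635253906), (26.233901977539062, 27.508834838867188), 65.18826293945312), (343, 201, 28, 28), 564.0)
sauc top (((456.1498718261719, 265.3868408203125), (67.75336456298828, 68.93013000488281), 136.38824462890625), (422, 231, 69, 70), 3664.5)
```

View pics/s1.png

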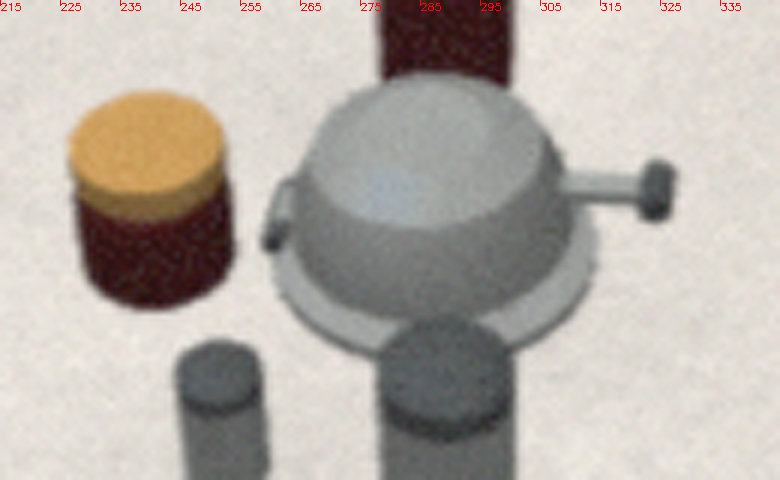

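View pics/t1.png

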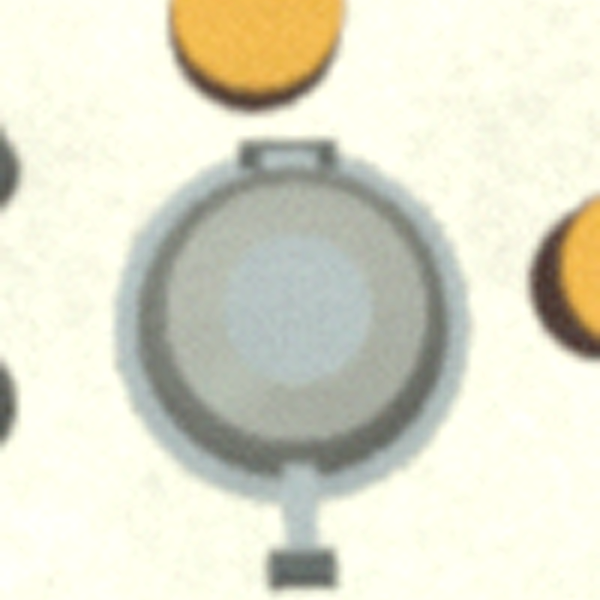

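The side crop shows the bar at about (324,211.3), the short jar's lid top centred at (239.4,203.6), and the hinge near (261.5,215). In the top crop the bar is at (299.9,264.2), and the hinge at (297.6,195).

Run:
```python
import pickle
from h import *
np.set_printoptions(precision=4,suppress=True)
s,t=[pickle.load(open(n+".pkl","rb")) for n in("side","top")]
S=blobs(s,(40,40,20),(90,255,255),(300,120,380,170));print(S)
print("short",tri(s,(239.4,203.6),t,(292.3,171.1)), plane(t,(292.3,171.1),.066))
print("bar",tri(s,(324,211.3),t,(299.9,264.2)),plane(t,(299.9,264.2),.046))
print("hinge",tri(s,(261.5,215),t,(297.6,195)),plane(t,(297.6,195),.022))
print("saucer",plane(t,(456.1,265.4),.017),[tri(s,b[0][0],t,(456.1,265.4)) for b in S])
for nm,p,z in(("tall",(356.3,214.4),.1),("bar L",(250+270/6,264.2),.046),("bar R",(250+336/6,264.2),.046),("dish base",(250+293/6-.4,170+322/6-.4),.018),("shaker",(239,236),.085),("dish top",(250+298/6-.4,170+310/6-.4),.073)):
    print(nm,plane(t,p,z))
```

```text
[(((338.2071838378906, 144.70855712890625), (27.288909912109375, 51.276344299316406), 93.00244140625), (312, 131, 53, 29), 1096.5)]
short (array([ 0.6516, -0.0086,  0.0638]), np.float64(0.0029069031750513035)) [ 0.6498 -0.0089  0.066 ]
bar (array([ 0.453 , -0.0242,  0.0546]), np.float64(0.0016836682222397927)) [ 0.4519 -0.0246  0.046 ]
hinge (array([ 0.6038, -0.0211,  0.023 ]), np.float64(0.001463084812203147)) [ 0.6032 -0.0213  0.022 ]
saucer [ 0.4464 -0.3707  0.017 ] [(array([ 0.4476, -0.3717,  0.0137]), np.float64(0.002654066920671539))]
tall [ 0.5548 -0.1391  0.1   ]
bar L [ 0.4519 -0.0141  0.046 ]
bar R [ 0.4518 -0.0376  0.046 ]
dish base [ 0.5409 -0.0229  0.018 ]
shaker [0.5119 0.1026 0.085 ]
dish top [ 0.5425 -0.0228  0.073 ]
```

```bash
cat > go.py <<'E'
import sys,numpy as np
from rig import robot
from scipy.spatial.transform import Rotation as R
# usage: go.py x y z yaw [pitch] ; yaw=0,pitch=0: tool x=-X, y=+Y, z=down. pitch about world y after
a=list(map(float,sys.argv[1:]))+[0]
o=robot.get_obs();r=R.from_quat(o["tool_rot"])
T=R.from_euler('z',a[3])*R.from_euler('y',a[4])*R.from_matrix(np.array([[-1,0,0],[0,1,0],[0,0,-1.]]))
print("d cm",(100*r.inv().apply(np.array(a[:3])-o["position"])).round(2),"turn",(r.inv()*T).as_rotvec().round(3),o["position"].round(4),r.as_matrix().round(3).tolist(),o["time"])
E
python3 go.py .650 -.009 .19 0
```

```text
d cm [-60.92 -39.71   0.39] turn [-0.002 -0.001 -0.371] [0.2261 0.5819 0.1934] [[-0.932, 0.362, -0.001], [0.362, 0.932, -0.002], [0.0, -0.002, -1.0]] 0.1
```

Call:
play_rows(gripper=[-1,-1,-1,-1,-1,-1,-1,-1,-1,-1,-1,-1], delta_pos=[[-60.9,-39.7,0.3],[-60.9,-39.7,0.3],[-60.9,-39.7,0.3],[-60.9,-39.7,0.3],[-60.9,-39.7,0.3],[-60.9,-39.7,0.3],[-60.9,-39.7,0.3],[-60.9,-39.7,0.3],[-60.9,-39.7,0.3],[-60.9,-39.7,0.3],[-60.9,-39.7,0.3],[-60.9,-39.7,0.3]], turn=[[0,0,-0.371],[0,0,-0.371],[0,0,-0.371],[0,0,-0.371],[0,0,-0.371],[0,0,-0.371],[0,0,-0.371],[0,0,-0.371],[0,0,-0.371],[0,0,-0.371],[0,0,-0.371],[0,0,-0.371]], squeeze=20)

```text
time: 1.6
position: [0.6513, -0.0108, 0.1907]
tool_rot: [0.001, 1.0, -0.0, -0.0]
ft_force: [-0.6, 0.4, 0.4]
grip_width: 0.0869
grip_force: 0.0
```

```bash
python3 go.py .650 -.009 .024 0
```

```text
d cm [ 0.13  0.18 16.67] turn [-0.    -0.    -0.002] [ 0.6513 -0.0108  0.1907] [[-1.0, 0.002, -0.0], [0.002, 1.0, -0.0], [0.0, -0.0, -1.0]] 1.6
```

Call:
play_rows(gripper=[-1,-1,-1,-1,-1], delta_pos=[[0.1,0.1,4],[0.1,0.1,7],[0.1,0.1,9],[0.1,0.1,10],[0.1,0.1,10]], turn=[[0,0,0],[0,0,0],[0,0,0],[0,0,0],[0,0,0]])

```text
time: 2.22
position: [0.6487, -0.0071, 0.0905]
tool_rot: [-0.0, 1.0, 0.0, -0.001]
ft_force: [0.2, 0.8, 1.7]
grip_width: 0.0869
grip_force: 0.0
```

```bash
python3 go.py .650 -.009 .024 0;python3 - <<'E'
from rig import robot
import cv2
for n in("side","top"):
    c=robot.camera(n);im=c["color"][120:270,200:360] if n=="side" else c["color"][110:260,210:370]
    globals()[n]=cv2.convertScaleAbs(cv2.resize(im[:,:,::-1],(400,375),interpolation=2),alpha=1.6)
cv2.imwrite("pics/a2.png",cv2.hconcat([side,top]))
E
```

```text
d cm [-0.14 -0.19  6.65] turn [ 0.    -0.002  0.   ] [ 0.6487 -0.0071  0.0905] [[-1.0, -0.0, -0.002], [-0.0, 1.0, 0.0], [0.002, 0.0, -1.0]] 2.225
```

View pics/a2.png

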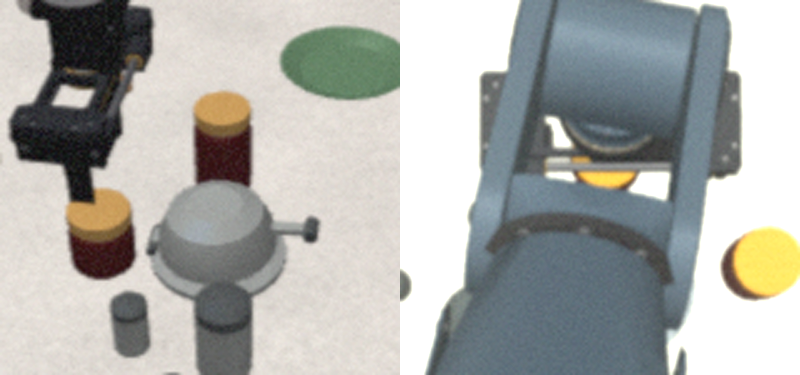

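The view shows the open fingers straddling the short jar, with nothing touched so far. I'm descending and closing.

Call:
play_rows(gripper=[-1,-1,-1,-1,-1,-1,1,1,1,1,1,1], delta_pos=[[-0.1,-0.1,2],[-0.1,-0.1,4],[-0.1,-0.1,5.5],[-0.1,-0.1,6.6],[-0.1,-0.1,6.6],[-0.1,-0.1,6.6],[-0.1,-0.1,6.6],[-0.1,-0.1,6.6],[-0.1,-0.1,6.6],[-0.1,-0.1,6.6],[-0.1,-0.1,6.6],[-0.1,-0.1,6.6]], turn=[[0,0,0],[0,0,0],[0,0,0],[0,0,0],[0,0,0],[0,0,0],[0,0,0],[0,0,0],[0,0,0],[0,0,0],[0,0,0],[0,0,0]], squeeze=20)

```text
time: 3.82
position: [0.6503, -0.0082, 0.0255]
tool_rot: [-0.0, 1.0, -0.0, 0.0]
ft_force: [-0.6, 0.3, 1.7]
grip_width: 0.0609
grip_force: 20.0
```

```bash
python3 go.py .650 -.009 .20 0
```

```text
d cm [  0.03  -0.08 -17.45] turn [-0.  0.  0.] [ 0.6503 -0.0082  0.0255] [[-1.0, -0.0, 0.0], [-0.0, 1.0, -0.0], [-0.0, -0.0, -1.0]] 3.825
```

Call:
play_rows(gripper=[1,1,1,1,1,1], delta_pos=[[0,0,-1],[0,0,-3],[0,0,-6],[0,0,-10],[0,0,-14],[0,0,-14]], turn=[[0,0,0],[0,0,0],[0,0,0],[0,0,0],[0,0,0],[0,0,0]])

```text
time: 4.58
position: [0.6534, -0.0087, 0.1705]
tool_rot: [-0.0, 1.0, -0.001, 0.005]
ft_force: [0.9, 0.1, -2.7]
grip_width: 0.0614
grip_force: 20.0
```

```bash
python3 go.py .447 -.371 .165 0;python3 - <<'E'
from rig import robot
import cv2
c=robot.camera("side");im=c["color"][80:260,180:380]
cv2.imwrite("pics/a3.png",cv2.convertScaleAbs(cv2.resize(im[:,:,::-1],(640,576),interpolation=2),alpha=1.6))
E
```

```text
d cm [ 20.66 -36.23   0.41] turn [-0.002  0.01   0.   ] [ 0.6534 -0.0087  0.1705] [[-1.0, -0.0, 0.01], [-0.0, 1.0, -0.002], [-0.01, -0.002, -1.0]] 4.575
```

View pics/a3.png

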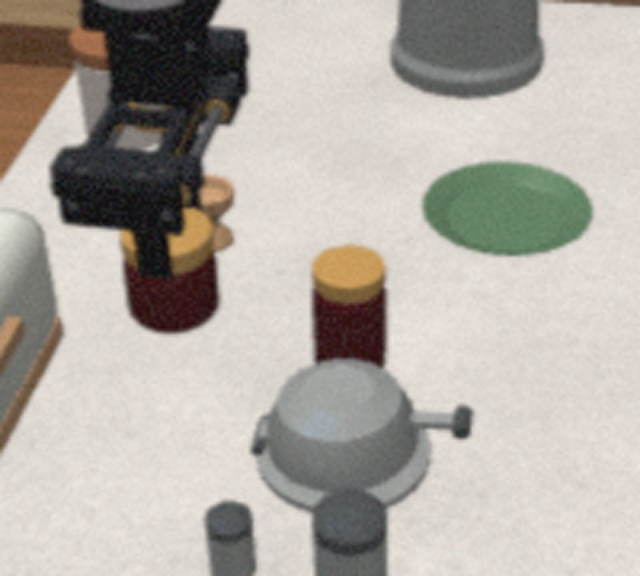

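The short jar is lifted clear and hangs upright. Before placing it I'll check its offset in the grip using its mid-point at about (233,164).

Run:
```python
import pickle
from h import *
s=pickle.load(open("side.pkl","rb"))
for p in((170,270),(167,232),(172,308)):
    o,d=ray(s,(180+p[0]/3.2,80+p[1]/3.2)); print((o+d*(-.0087-o[1])/d[1]).round(4))
# same measure at original place, y=-.0088: lid top, mid
for p in((239.4,203.6),):
    o,d=ray(s,p); print((o+d*(-.0088-o[1])/d[1]).round(4))
```

```text
[ 0.6569 -0.0087  0.1771]
[ 0.6558 -0.0087  0.2084]
[ 0.6588 -0.0087  0.1442]
[ 0.6531 -0.0088  0.0636]
```

Call:
play_rows(gripper=[1,1,1,1,1,1,1,1,1,1,1], delta_pos=[[2,-3.5,0],[5,-8.8,0],[8,-14,0],[11,-19.3,0],[14,-24.6,0],[17,-29.8,0],[19.5,-34,0],[20.7,-36.2,0],[20.7,-36.2,0],[20.7,-36.2,0],[20.7,-36.2,0]], turn=[[0,0,0],[0,0,0],[0,0,0],[0,0,0],[0,0,0],[0,0,0],[0,0,0],[0,0,0],[0,0,0],[0,0,0],[0,0,0]])

```text
time: 6.0
position: [0.4435, -0.3686, 0.1647]
tool_rot: [-0.001, 1.0, 0.001, -0.0]
ft_force: [-0.8, -0.3, -1.9]
grip_width: 0.0614
grip_force: 20.0
```

```bash
python3 go.py .445 -.371 .042 0
```

```text
d cm [-0.16 -0.25 12.27] turn [ 0.001 -0.001  0.002] [ 0.4435 -0.3686  0.1647] [[-1.0, -0.002, -0.001], [-0.002, 1.0, 0.001], [0.001, 0.001, -1.0]] 6.0
```

Call:
play_rows(gripper=[1,1,1,1,1,1,1,1], delta_pos=[[-0.1,-0.2,3],[-0.1,-0.2,6],[-0.1,-0.2,8.5],[-0.1,-0.2,10.5],[-0.1,-0.2,11.8],[-0.1,-0.2,12.2],[-0.1,-0.2,12.2],[-0.1,-0.2,12.2]], turn=[[0,0,0],[0,0,0],[0,0,0],[0,0,0],[0,0,0],[0,0,0],[0,0,0],[0,0,0]])

```text
time: 7.0
position: [0.4448, -0.3727, 0.044]
tool_rot: [-0.0, 1.0, -0.001, 0.001]
ft_force: [1.2, 0.8, -1.1]
grip_width: 0.0614
grip_force: 20.0
```

```bash
python3 go.py .445 -.371 .0315 0;python3 - <<'E'
from rig import robot
import cv2
c=robot.camera("side");im=c["color"][70:190,260:420]
c2=robot.camera("top");im2=c2["color"][200:320,390:550]
f=lambda i:cv2.convertScaleAbs(cv2.resize(i[:,:,::-1],(400,300),interpolation=2),alpha=1.6)
cv2.imwrite("pics/a4.png",cv2.hconcat([f(im),f(im2)]))
E
```

```text
d cm [-0.02  0.17  1.25] turn [-0.001  0.001  0.   ] [ 0.4448 -0.3727  0.044 ] [[-1.0, -0.0, 0.001], [-0.0, 1.0, -0.001], [-0.001, -0.001, -1.0]] 7.0
```

View pics/a4.png

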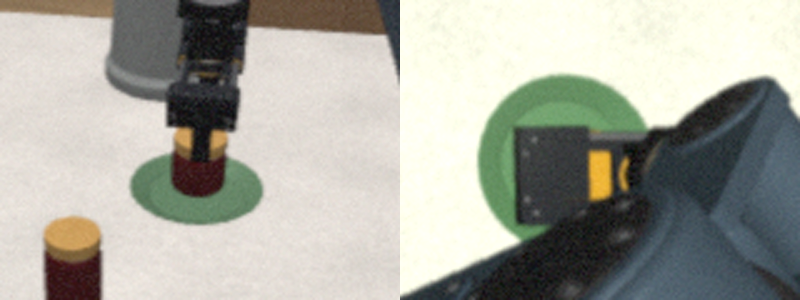

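The jar is centred over the saucer and about a centimetre above its floor. Next I'll set it down slowly.

Call:
play_rows(gripper=[1,1,1,1,1,1,1], delta_pos=[[0,0.1,0.4],[0,0.1,0.7],[0,0.1,0.9],[0,0.1,1.1],[0,0.1,1.2],[0,0.1,1.25],[0,0.1,1.25]], turn=[[0,0,0],[0,0,0],[0,0,0],[0,0,0],[0,0,0],[0,0,0],[0,0,0]])

```text
time: 7.98
position: [0.4442, -0.3712, 0.0315]
tool_rot: [-0.0, 1.0, -0.0, -0.0]
ft_force: [-1.9, 2.1, 5.5]
grip_width: 0.0614
grip_force: 20.0
```

Contact shows as an upward force of about 7 N. I'm opening the fingers and rising.

Call:
play_rows(gripper=[0.2,-0.2,-0.6,-1,-1,-1,-1,-1,-1,-1], delta_pos=[[0,0,0],[0,0,0],[0,0,0],[0,0,0],[0,0,0],[0,0,-2],[0,0,-5],[0,0,-9],[0,0,-13],[0,0,-13]], turn=[[0,0,0],[0,0,0],[0,0,0],[0,0,0],[0,0,0],[0,0,0],[0,0,0],[0,0,0],[0,0,0],[0,0,0]])

```text
time: 9.22
position: [0.4461, -0.3733, 0.1642]
tool_rot: [-0.0, 1.0, -0.003, 0.003]
ft_force: [-0.0, 0.3, -0.4]
grip_width: 0.0872
grip_force: 0.0
```

```bash
python3 go.py .4525 -.0245 .12 .02;python3 - <<'E'
from rig import robot
from h import *
import pickle
s,t=robot.camera("side"),robot.camera("top")
print("jar side",blobs(s,(12,120,60),(28,255,255),(310,80,370,160)))
print("jar top",blobs(t,(12,120,60),(28,255,255),(410,220,500,310)))
print("saucer",blobs(t,(40,40,20),(90,255,255),(410,220,510,310)))
E
```

```text
d cm [-0.63 34.91  4.2 ] turn [-0.006  0.005 -0.02 ] [ 0.4461 -0.3733  0.1642] [[-1.0, -0.0, 0.005], [-0.0, 1.0, -0.006], [-0.005, -0.006, -1.0]] 9.225
jar side [(((339.6093444824219, 130.51307678222656), (13.443650245666504, 19.803020477294922), 92.61709594726562), (330, 124, 20, 14), 205.0)]
jar top [(((452.7821350097656, 266.4816589355469), (5.856169700622559, 21.39515495300293), 177.06927490234375), (449, 256, 8, 22), 83.5)]
saucer [(((486.1437683105469, 270.6971130371094), (9.695608139038086, 25.87535285949707), 5.108175277709961), (481, 261, 11, 24), 179.5), (((454.734619140625, 264.9330749511719), (65.80135345458984, 67.97835540771484), 151.4545135498047), (421, 230, 68, 72), 2194.5)]
```

Call:
play_rows(gripper=[-1,-1,-1,-1,-1,-1,-1,-1,-1,-1], delta_pos=[[0,4,0],[-0.6,10,0],[-0.6,16,0],[-0.6,22,0],[-0.6,28,1],[-0.6,32,2.5],[-0.6,34.9,4],[-0.6,34.9,4],[-0.6,34.9,4],[-0.6,34.9,4]], turn=[[0,0,-0.02],[0,0,-0.02],[0,0,-0.02],[0,0,-0.02],[0,0,-0.02],[0,0,-0.02],[0,0,-0.02],[0,0,-0.02],[0,0,-0.02],[0,0,-0.02]])

```text
time: 10.58
position: [0.4508, -0.0234, 0.1209]
tool_rot: [-0.009, 1.0, -0.0, 0.0]
ft_force: [0.7, -0.2, 0.2]
grip_width: 0.0871
grip_force: 0.0
```

```bash
python3 go.py .4525 -.0245 .036 .02;python3 - <<'E'
from rig import robot
from h import *
np.set_printoptions(precision=4,suppress=True)
import cv2
s,t=robot.camera("side"),robot.camera("top")
j=blobs(t,(12,120,60),(28,255,255),(410,220,500,310))[0][0]
a=max(blobs(t,(40,40,20),(90,255,255),(410,220,510,310)),key=lambda b:b[2])[0]
print(j,a,plane(t,j[0],.072),plane(t,a[0],.017))
f=lambda i:cv2.convertScaleAbs(cv2.resize(i[:,:,::-1],(400,300),interpolation=2),alpha=1.6)
cv2.imwrite("pics/a5.png",cv2.hconcat([f(s["color"][110:260,200:400]),f(t["color"][180:330,250:450])]))
E
```

```text
d cm [-0.17 -0.11  8.49] turn [-0.     0.001 -0.001] [ 0.4508 -0.0234  0.1209] [[-1.0, -0.019, 0.001], [-0.019, 1.0, -0.0], [-0.001, -0.0, -1.0]] 10.575
((464.42462158203125, 266.4547424316406), (29.276958465576172, 30.753040313720703), 114.28145599365234) ((456.1171569824219, 265.22698974609375), (69.7901382446289, 71.44470977783203), 144.17144775390625) [ 0.4461 -0.3695  0.072 ] [ 0.4468 -0.3708  0.017 ]
```

View pics/a5.png

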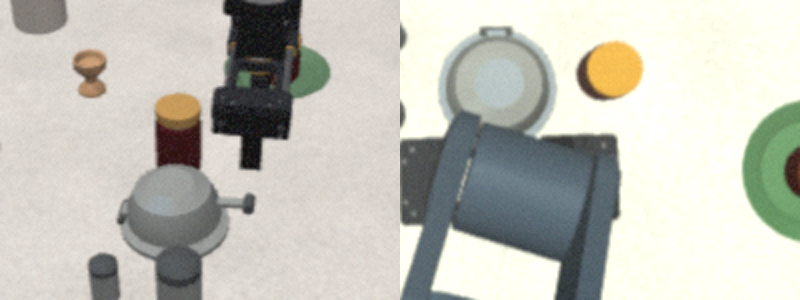

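The jar stands within 2 mm of the saucer's centre. The fingers are above the bar, so I'm going down to pinch it.

Call:
play_rows(gripper=[-1,-1,-1,-1,-1,-1,0,1,1,1,1,1], delta_pos=[[-0.1,-0.1,2.5],[-0.1,-0.1,5],[-0.1,-0.1,7],[-0.1,-0.1,8.4],[-0.1,-0.1,8.4],[-0.1,-0.1,8.4],[-0.1,-0.1,8.4],[-0.1,-0.1,8.4],[-0.1,-0.1,8.4],[-0.1,-0.1,8.4],[-0.1,-0.1,8.4],[-0.1,-0.1,8.4]], turn=[[0,0,0],[0,0,0],[0,0,0],[0,0,0],[0,0,0],[0,0,0],[0,0,0],[0,0,0],[0,0,0],[0,0,0],[0,0,0],[0,0,0]], squeeze=35)

```text
time: 12.18
position: [0.4512, -0.0232, 0.0367]
tool_rot: [-0.01, 1.0, 0.0, -0.0]
ft_force: [-0.4, -0.7, -0.0]
grip_width: 0.0348
grip_force: 0.0
```

Run:
```python
from rig import robot
import numpy as np
o=robot.get_obs();print(o["position"],o["grip_width"],o["grip_force"],o["ft_force"],o["moment"])
# arc about the hinge: tool deltas (x_tool=-X, z_tool=-Z), bar = TCP+19mm up
b=o["position"]+[0,0,.019];H=np.array([.6035,.022]);v=np.array([b[0]-H[0],b[2]-H[1]])
r=np.hypot(*v);p0=np.arctan2(v[1],-v[0]);print(r,p0)
for p in np.linspace(p0,2.12,22)[1:]:
    X=H[0]-r*np.cos(p);Z=H[1]+r*np.sin(p);print(round(p,2),round(-(X-b[0])*100,2),round(-(Z-b[2])*100,2))
```

```text
[ 0.45118617 -0.02316619  0.03672131] 0.03483970561931836 0.0 [-0.38921478 -0.7052987  -0.04856465] [0.01284434 0.01672176 0.00350594]
0.156002020542715 0.21787919731407757
0.31 -0.37 -1.36
0.4 -0.86 -2.69
0.49 -1.46 -3.96
0.58 -2.18 -5.18
0.67 -3.01 -6.32
0.76 -3.94 -7.39
0.85 -4.96 -8.37
0.94 -6.06 -9.25
1.03 -7.24 -10.03
1.12 -8.49 -10.69
1.21 -9.79 -11.25
1.3 -11.13 -11.68
1.4 -12.51 -11.99
1.49 -13.91 -12.17
1.58 -15.32 -12.23
1.67 -16.73 -12.16
1.76 -18.13 -11.96
1.85 -19.5 -11.63
1.94 -20.84 -11.18
2.03 -22.14 -10.62
2.12 -23.37 -9.93
```

Call:
play_rows(gripper=[1,1,1,1], delta_pos=[[0,0,0],[0,0,0],[0,0,0],[0,0,0]], turn=[[0,0,0],[0,0,0],[0,0,0],[0,0,0]], squeeze=35)

```text
time: 12.68
position: [0.4512, -0.0232, 0.0367]
tool_rot: [-0.01, 1.0, 0.0, -0.0]
ft_force: [-0.9, 0.0, 0.3]
grip_width: 0.0015
grip_force: 0.0
```

The fingers shut on nothing, so I need to look.

Run:
```python
from rig import robot
import cv2
s,t=robot.camera("side"),robot.camera("top")
f=lambda i:cv2.convertScaleAbs(cv2.resize(i[:,:,::-1],(800,600),interpolation=2),alpha=1.6)
cv2.imwrite("pics/a6.png",f(s["color"][160:260,265:398]))
```

```text
(no output)
```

View pics/a6.png

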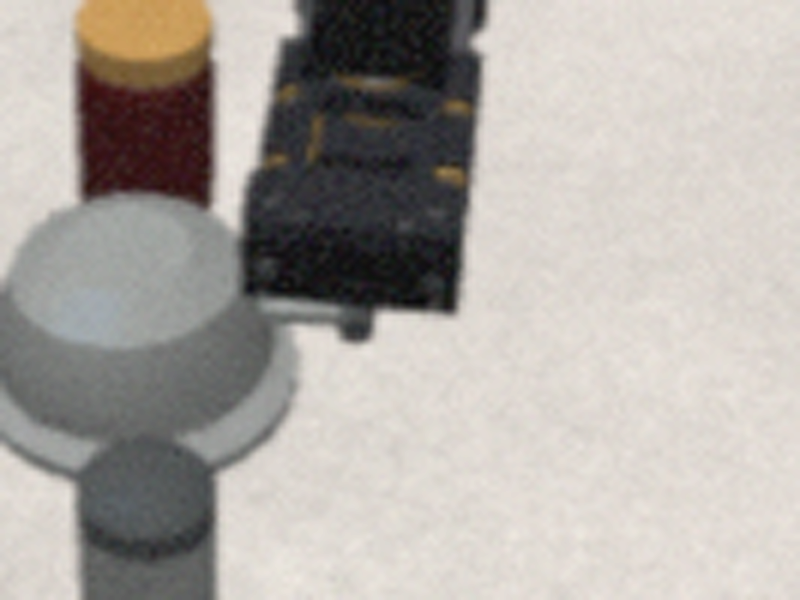

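The bar, at about (324,214), has not moved, and the fingers can't be seen beside it. I'll compare projections with this picture.

Run:
```python
from rig import robot
import pickle
from h import *
s,t=[pickle.load(open(n+".pkl","rb")) for n in("side","top")]
def pr(c,X):
    f=210/np.tan(np.radians(c["vfov"])/2);p=np.array(c["R"])@X+c["t"];return (f*p[:2]/p[2]+[c["cx"],c["cy"]]).round(1)
print("a5 near finger tip",pr(s,np.array([.4508,.02,.1209])),pr(s,np.array([.4508,.035,.1209])),"seen 325.5,194")
print("bar expected",pr(s,np.array([.4525,-.0245,.0546])),pr(s,np.array([.4525,-.0245,.048])))
print("shut tips now",pr(s,np.array([.4512,-.0232,.0367])))
print("body near edge",pr(s,np.array([.4512-.0375,.072,.107])),pr(s,np.array([.4512+.0375,.072,.107])),"seen 342,211.5 / 306,209")
o=robot.get_obs();print(o["position"],o["q"].round(3),o["grip_width"],o["time"],o["ft_force"],o["moment"])
```

```text
a5 near finger tip [324.4 202.2] [323.6 206.7] seen 325.5,194
bar expected [324.6 211.2] [324.5 213.3]
shut tips now [324.7 217.3]
body near edge [339.1 225.3] [303.3 221.3] seen 342,211.5 / 306,209
[ 0.45121091 -0.02319607  0.03674813] [-0.3    0.589  1.993  0.     0.559 -1.891] 0.0008412759540468377 12.775 [ 0.08394631 -0.46691779 -0.66766144] [ 0.06917204  0.07779945 -0.03594907]
```

The gripper appears some 20–30 mm higher in the pictures than its reported pose, so the fingers shut above the bar. I'll rise and measure where the shut tips really are.

Call:
play_rows(gripper=[1,1,1,1,1], delta_pos=[[0,0,-2],[0,0,-5],[0,0,-8],[0,0,-10],[0,0,-10]], turn=[[0,0,0],[0,0,0],[0,0,0],[0,0,0],[0,0,0]])

```text
time: 13.4
position: [0.4523, -0.0235, 0.1379]
tool_rot: [-0.01, 1.0, -0.001, 0.002]
ft_force: [-0.3, 0.1, 0.4]
grip_width: 0.0002
grip_force: 0.0
```

Run:
```python
from rig import robot
import pickle
from h import *
s0=pickle.load(open("side.pkl","rb"))
s=robot.camera("side");o=robot.get_obs()
def pr(c,X):
    f=210/np.tan(np.radians(c["vfov"])/2);p=np.array(c["R"])@X+c["t"];return (f*p[:2]/p[2]+[c["cx"],c["cy"]]).round(1)
print(o["position"],o["grip_width"],"tip expected",pr(s,o["position"]), "25 mm up",pr(s,o["position"]+[0,0,.025]))
d=np.abs(s["color"].astype(int)-s0["color"]).sum(2)>45
d=cv2.morphologyEx(d.astype(np.uint8),cv2.MORPH_OPEN,np.ones((2,2),np.uint8))
for y in range(150,222,2):
    x=np.flatnonzero(d[y,295:360])+295
    print(y,(x.min(),x.max(),len(x)) if len(x) else None,end="; ")
cv2.imwrite("pics/a7.png",cv2.convertScaleAbs(cv2.resize(s["color"][140:240,265:398][:,:,::-1],(800,600),interpolation=2),alpha=2))
```

```text
[ 0.4513946  -0.02324191  0.13698591] 0.000678966018026861 tip expected [326.7 183.9] 25 mm up [327.2 174.9]
150 (np.int64(307), np.int64(348), 42); 152 (np.int64(306), np.int64(347), 42); 154 (np.int64(306), np.int64(347), 42); 156 (np.int64(306), np.int64(346), 41); 158 (np.int64(306), np.int64(346), 41); 160 (np.int64(306), np.int64(346), 41); 162 (np.int64(306), np.int64(346), 41); 164 (np.int64(306), np.int64(346), 41); 166 (np.int64(306), np.int64(346), 41); 168 (np.int64(306), np.int64(345), 40); 170 (np.int64(306), np.int64(345), 40); 172 (np.int64(322), np.int64(345), 24); 174 (np.int64(322), np.int64(333), 12); 176 (np.int64(322), np.int64(332), 11); 178 None; 180 None; 182 None; 184 None; 186 None; 188 None; 190 None; 192 None; 194 None; 196 None; 198 None; 200 None; 202 None; 204 None; 206 None; 208 None; 210 None; 212 None; 214 None; 216 None; 218 None; 220 None;
```

Measured shut tips are at row 177 against the expected 184–187, so the fingers really sit about 25 mm higher than reported. I'm going down about 25 mm lower than last time, then pinching.

Call:
play_rows(gripper=[-0.3,-0.3,-0.3,-0.3,-0.3,-0.3,-0.3,-0.3,-0.3,-0.3,-0.3], delta_pos=[[0,0,0],[0,0,0],[0,0,0],[0,0,0],[-0.1,0,3],[-0.1,0,6],[-0.1,0,9],[-0.1,0,11],[-0.1,0,12],[-0.1,0,12.5],[-0.1,0,12.5]], turn=[[0,0,0],[0,0,0],[0,0,0],[0,0,0],[0,0,0],[0,0,0],[0,0,0],[0,0,0],[0,0,0],[0,0,0],[0,0,0]])

```text
time: 14.82
position: [0.4524, -0.0232, 0.0119]
tool_rot: [-0.01, 1.0, -0.0, 0.0]
ft_force: [0.4, -0.1, 0.1]
grip_width: 0.0564
grip_force: 0.0
```

Call:
play_rows(gripper=[1,1,1,1,1,1,1,1], delta_pos=[[0,0,0],[0,0,0],[0,0,0],[0,0,0],[0,0,0],[0,0,0],[0,0,0],[0,0,0]], turn=[[0,0,0],[0,0,0],[0,0,0],[0,0,0],[0,0,0],[0,0,0],[0,0,0],[0,0,0]], squeeze=35)

```text
time: 15.82
position: [0.4523, -0.0233, 0.0118]
tool_rot: [-0.01, 1.0, -0.0, 0.0]
ft_force: [-0.7, -1.3, 0.1]
grip_width: 0.0237
grip_force: 35.0
```

The bar is pinched, with a width of 23.7 mm against the 24 mm bar. I'm starting along the arc.

Call:
play_rows(gripper=[1,1,1,1,1,1], delta_pos=[[-0.15,0,-0.65],[-0.34,0,-1.3],[-0.6,0,-2],[-0.87,0,-2.74],[-1.2,0,-3.44],[-1.54,0,-4.13]], turn=[[0,0,0],[0,0,0],[0,0,0],[0,0,0],[0,0,0],[0,0,0]], squeeze=40)

```text
time: 16.58
position: [0.4679, -0.0229, 0.0536]
tool_rot: [-0.01, 1.0, -0.0, 0.0]
ft_force: [1.0, -1.3, -6.0]
grip_width: 0.0235
grip_force: 40.0
```

Run:
```python
from rig import robot
import numpy as np
o=robot.get_obs();print(o["position"],o["grip_width"],o["ft_force"],o["moment"])
# remaining arc from commanded phi .5
r=15.4
for p in np.arange(.6,2.15,.1): print(round(p,2),round(-r*(np.cos(.5)-np.cos(p)),1),round(-r*(np.sin(p)-np.sin(.5)),1),end="; ")
s=robot.camera("side")
cv=__import__("cv2");cv.imwrite("pics/a8.png",cv.convertScaleAbs(cv.resize(s["color"][140:240,245:378][:,:,::-1],(800,600),interpolation=2),alpha=1.7))
```

```text
[ 0.46794718 -0.02292047  0.05356056] 0.023478904976689544 [ 1.01179523 -1.29131064 -6.00802098] [-0.3004936  -0.05672475  0.00653449]
0.6 -0.8 -1.3; 0.7 -1.7 -2.5; 0.8 -2.8 -3.7; 0.9 -3.9 -4.7; 1.0 -5.2 -5.6; 1.1 -6.5 -6.3; 1.2 -7.9 -7.0; 1.3 -9.4 -7.5; 1.4 -10.9 -7.8; 1.5 -12.4 -8.0; 1.6 -14.0 -8.0; 1.7 -15.5 -7.9; 1.8 -17.0 -7.6; 1.9 -18.5 -7.2; 2.0 -19.9 -6.6; 2.1 -21.3 -5.9;
```

The lid follows with only 6 N. Continuing.

Call:
play_rows(gripper=[1,1,1,1,1,1,1,1,1,1], delta_pos=[[-0.8,0,-1.3],[-1.7,0,-2.5],[-2.8,0,-3.7],[-3.9,0,-4.7],[-5.2,0,-5.6],[-6.5,0,-6.3],[-7.9,0,-7.0],[-9.4,0,-7.5],[-10.9,0,-7.8],[-12.4,0,-8.0]], turn=[[0,0,0],[0,0,0],[0,0,0],[0,0,0],[0,0,0],[0,0,0],[0,0,0],[0,0,0],[0,0,0],[0,0,0]])

```text
time: 17.88
position: [0.5893, -0.0203, 0.1336]
tool_rot: [-0.01, 1.0, -0.0, -0.003]
ft_force: [-2.8, -2.0, 0.9]
grip_width: 0.0234
grip_force: 40.0
```

Call:
play_rows(gripper=[1,1,1,1,1,1,1], delta_pos=[[-1.6,0,0],[-3.1,0,0.1],[-4.6,0,0.4],[-6.1,0,0.8],[-7.5,0,1.4],[-8.1,0,1.7],[-8.1,0,1.7]], turn=[[0,0,0],[0,0,0],[0,0,0],[0,0,0],[0,0,0],[0,0,0],[0,0,0]])

```text
time: 18.75
position: [0.6747, -0.0185, 0.1176]
tool_rot: [-0.01, 1.0, -0.0, 0.002]
ft_force: [2.3, 0.4, 4.7]
grip_width: 0.0232
grip_force: 40.0
```

Call:
play_rows(gripper=[1,1,1,1], delta_pos=[[-0.3,0,0.15],[-0.5,0,0.25],[-0.5,0,0.25],[-0.5,0,0.25]], turn=[[0,0,0],[0,0,0],[0,0,0],[0,0,0]])

```text
time: 19.25
position: [0.6782, -0.0184, 0.1157]
tool_rot: [-0.01, 1.0, -0.0, 0.001]
ft_force: [0.2, 0.0, 8.4]
grip_width: 0.0235
grip_force: 40.0
```

Call:
play_rows(gripper=[1,1,1,1,1], delta_pos=[[-0.3,0,0.15],[-0.6,0,0.3],[-0.6,0,0.3],[-0.6,0,0.3],[-0.6,0,0.3]], turn=[[0,0,0],[0,0,0],[0,0,0],[0,0,0],[0,0,0]])

```text
time: 19.88
position: [0.678, -0.0184, 0.1154]
tool_rot: [-0.011, 1.0, -0.0, -0.005]
ft_force: [-14.7, -0.7, 27.4]
grip_width: 0.0237
grip_force: 40.0
```

It has reached the stop: force rose to 31 N with no further motion. I'm relaxing the push, opening and going up.

Call:
play_rows(gripper=[1,1,-0.3,-0.3,-0.3,-0.3,-0.3,-0.3,-0.3,-0.3,-0.3,-0.3], delta_pos=[[0.4,0,-0.2],[0.4,0,-0.2],[0.4,0,-0.2],[0.4,0,-0.2],[0.4,0,-0.2],[0.4,0,-0.2],[0.4,0,-0.2],[0.4,0,-2],[0.4,0,-5],[0.4,0,-9],[0.4,0,-12],[0.4,0,-12]], turn=[[0,0,0],[0,0,0],[0,0,0],[0,0,0],[0,0,0],[0,0,0],[0,0,0],[0,0,0],[0,0,0],[0,0,0],[0,0,0],[0,0,0]])

```text
time: 21.38
position: [0.682, -0.019, 0.2354]
tool_rot: [-0.01, 1.0, -0.001, 0.004]
ft_force: [0.0, 0.0, -0.5]
grip_width: 0.0565
grip_force: 0.0
```

```bash
python3 go.py .45 .25 .25 .02
```

```text
d cm [22.63 27.36 -1.71] turn [-0.002  0.009  0.   ] [ 0.682  -0.019   0.2354] [[-1.0, -0.02, 0.009], [-0.02, 1.0, -0.002], [-0.009, -0.002, -1.0]] 21.375
```

Call:
play_rows(gripper=[-0.3,-0.3,-0.3,-0.3,-0.3,-0.3,-0.3,-0.3,-0.3], delta_pos=[[0,2,-2],[4,6,-2],[8,11,-2],[12,16,-2],[17,21,-2],[22,27,-2],[22,27,-2],[22,27,-2],[22,27,-2]], turn=[[0,0,0],[0,0,0],[0,0,0],[0,0,0],[0,0,0],[0,0,0],[0,0,0],[0,0,0],[0,0,0]])

```text
time: 22.5
position: [0.4546, 0.2464, 0.2502]
tool_rot: [-0.01, 1.0, -0.0, 0.0]
ft_force: [0.2, 0.5, -0.4]
grip_width: 0.0569
grip_force: 0.0
```

Run:
```python
from rig import robot
import cv2
s,t=robot.camera("side"),robot.camera("top")
f=lambda i:cv2.convertScaleAbs(cv2.resize(i[:,:,::-1],(400,480),interpolation=2),alpha=1.6)
cv2.imwrite("pics/a9.png",cv2.hconcat([f(s["color"][90:330,200:400]),f(t["color"][110:350,300-60:440])]))
from h import *
for c,b in((t,(410,220,500,310)),(t,(335,195,380,235))): print([ (x[0]) for x in blobs(c,(12,120,60),(28,255,255),b)])
```

```text
[((464.4574890136719, 266.4134521484375), (29.193513870239258, 30.680803298950195), 111.04483032226562)]
[((356.2716064453125, 214.3501739501953), (26.213829040527344, 27.37315559387207), 64.85269927978516)]
```

View pics/a9.png

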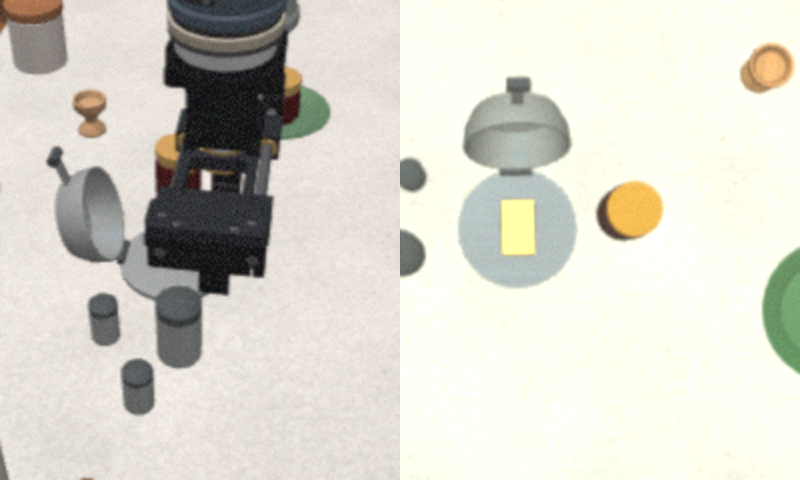

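The lid is open past vertical, with its bar leaning back at side crop (55,155). The short jar stands on the saucer, the tall jar and shakers haven't moved, and the arm is clear. Handing in.

```bash
python3 -c "
from rig import robot
print(robot.hand_in())"
```

```text
the job is handed in; nothing more can be done
None
```

I moved the short jam jar to within about 2 mm of the saucer's centre and opened the butter dish lid to its stop, where it stayed, leaving everything else in place; the job is handed in at about 22.6 s, no verdict returned.

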